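# Set up the vial mixer with the rotor that fits its keyed shaft

### The job

Get the vial mixer ready for a run. First fasten its drive with both orange studs: line each wing up with its slot, push it in and turn it a quarter turn clockwise until it is locked; then seat the rotor hub whose two keyways line up with the keys of the drive's shaft fully down on the drive, and park the hub that fits the keyed shaft of the wooden stand fully down there (the third hub fits neither and stays on the bench). Press every vial's red cap fully home, while it stands in the rack or later, and stand every vial upright in a pocket of the hub on the drive; leave the beaker and flask alone.

Things in the scene. Friction and masses are not known exactly. Their poses are not given: they have to be found in the camera images.
- drive: Mixer drive, fixed. Origin on the bench between its two parts, x axis from stud panel to housing. Housing: white block 130x130 mm, 40 mm tall, centred 50 mm along +x, carries a shaft. Stud panel: grey box 80x200 mm, top 32 mm high, centred 75 mm along -x; a slot 30x11 mm along the drive's x axis under each of two orange studs (red marks: slot line, green marks: locked).
- spindle (a point): Point on the axis of the drive's shaft at the top of the drive housing (40 mm above the bench), where the underside of a seated hub comes to rest.
- park_stand: Fixed wooden parking stand 110x110 mm, 40 mm tall, origin under its centre. The second keyed shaft stands at the centre of its top; a hub parked there rests on the top.
- studtop_1 (a point): Centre of the top of the orange wing of quarter-turn stud 1, on its turning axis, 50 mm to the right (-y) of the drive's x axis. The wing is 50 mm long, 12 mm thick, 24 mm tall; its top is 76 mm above the bench while out. The foot bar of the stud (24x7 mm) is parallel to the wing.
- stud_1 (a joint): Turn of stud 1, rad, growing clockwise seen from above. 0: wing along the drive's x axis, foot bar in line with the slot (within about 0.1 it pushes in). Wing direction = drive yaw minus this value. Range -0.35 to 1.5, starts at 0.5 to 1.2. Locked: a quarter turn clockwise from the slot line, near its stop at 1.5. About 0.05 N m friction.
- push_1 (a joint): How far stud 1 is pushed down, m: 0 out, stop at 0.017. In line with the slot it goes in against a light spring (2 to 6 N); otherwise the foot bar lands on the panel at 0.002. Pushed to the stop and turned clockwise, the bar catches under the panel and it stays in at about 0.014 when let go; not turned, it springs out.
- studtop_2 (a point): Centre of the top of the orange wing of quarter-turn stud 2, on its turning axis, 50 mm to the left (+y) of the drive's x axis. The wing is 50 mm long, 12 mm thick, 24 mm tall; its top is 76 mm above the bench while out. The foot bar of the stud (24x7 mm) is parallel to the wing.
- stud_2 (a joint): Turn of stud 2, rad, growing clockwise seen from above. 0: wing along the drive's x axis, foot bar in line with the slot (within about 0.1 it pushes in). Wing direction = drive yaw minus this value. Range -0.35 to 1.5, starts at 0.5 to 1.2. Locked: a quarter turn clockwise from the slot line, near its stop at 1.5. About 0.05 N m friction.
- push_2 (a joint): How far stud 2 is pushed down, m: 0 out, stop at 0.017. In line with the slot it goes in against a light spring (2 to 6 N); otherwise the foot bar lands on the panel at 0.002. Pushed to the stop and turned clockwise, the bar catches under the panel and it stays in at about 0.014 when let go; not turned, it springs out.
- shaft_a: Test shaft with two brass keys 90 degrees apart: one along its +x axis, the other 90 degrees anticlockwise seen from above. Steel, 17 mm diameter, 45 mm tall, nosed; keys 5 mm wide, reaching 16 mm from the axis, 37 mm tall. Fixed upright; origin on its axis, at its foot. One of shafts a and b stands on the drive (at point spindle), the other on the parking stand; which is which varies.
- shaft_b: Test shaft with two brass keys 135 degrees apart: one along its +x axis, the other 135 degrees anticlockwise seen from above. Steel, 17 mm diameter, 45 mm tall, nosed; keys 5 mm wide, reaching 16 mm from the axis, 37 mm tall. Fixed upright; origin on its axis, at its foot. One of shafts a and b stands on the drive (at point spindle), the other on the parking stand; which is which varies.
- hub_a: Loose rotor hub, 0.3 kg, origin under its centre. Octagonal aluminium boss 52 mm across flats (a flat every 45 degrees from +x), 65 mm tall, through bore 25 mm, two keyways 10 mm wide: along +x and 90 degrees anticlockwise (from above). Three blue pockets at 60, 180, 300 degrees from +x, centres 46 mm from the axis, 36 mm square, floor 8 mm up, walls to 30 mm; overall radius 71 mm.
- hub_b: Loose rotor hub, 0.3 kg, origin under its centre. Octagonal aluminium boss 52 mm across flats (a flat every 45 degrees from +x), 65 mm tall, through bore 25 mm, two keyways 10 mm wide: along +x and 135 degrees anticlockwise (from above). Three blue pockets at 60, 180, 300 degrees from +x, centres 46 mm from the axis, 36 mm square, floor 8 mm up, walls to 30 mm; overall radius 71 mm.
- hub_c: Loose rotor hub, 0.3 kg, origin under its centre. Octagonal aluminium boss 52 mm across flats (a flat every 45 degrees from +x), 65 mm tall, through bore 25 mm, two keyways 10 mm wide: along +x and 180 degrees anticlockwise (from above). Three blue pockets at 60, 180, 300 degrees from +x, centres 46 mm from the axis, 36 mm square, floor 8 mm up, walls to 30 mm; overall radius 71 mm.
- rack: Fixed green rack 50x190 mm, 40 mm tall, origin under its centre, three pockets 34 mm square in a row along its y axis at -60, 0, +60 mm, pocket floor 8 mm up.
- vial_1: Amber flat-bottomed sample vial, 30 mm diameter, 90 mm tall to the shoulder, 90 g, stands upright in the rack; origin at the centre of its underside. Two or three vials are present. Its red push-in cap (27 mm diameter, 18 mm tall) rises from the shoulder: top 120 mm above the origin while proud, 108 mm when home.
- cap_1 (a joint): Cap of vial_1: m pressed in, 0 proud, 0.012 fully home on the shoulder; slides at about 6 N and stays where it is left.
- vial_2: Amber flat-bottomed sample vial, 30 mm diameter, 90 mm tall to the shoulder, 90 g, stands upright in the rack; origin at the centre of its underside. Two or three vials are present. Its red push-in cap (27 mm diameter, 18 mm tall) rises from the shoulder: top 120 mm above the origin while proud, 108 mm when home.
- cap_2 (a joint): Cap of vial_2: m pressed in, 0 proud, 0.012 fully home on the shoulder; slides at about 6 N and stays where it is left.
- vial_3: Amber flat-bottomed sample vial, 30 mm diameter, 90 mm tall to the shoulder, 90 g, stands upright in the rack; origin at the centre of its underside. Two or three vials are present. Its red push-in cap (27 mm diameter, 18 mm tall) rises from the shoulder: top 120 mm above the origin while proud, 108 mm when home.
- cap_3 (a joint): Cap of vial_3: m pressed in, 0 proud, 0.012 fully home on the shoulder; slides at about 6 N and stays where it is left.
- beaker: Glass beaker, 68 mm wide, 85 mm tall, bystander; origin under its centre.
- flask: Green conical flask, 84 mm wide, 120 mm tall, bystander; origin under its centre.
Things that resemble listed ones, but are neither listed nor needed, are in the scene too. Leave any yellow look-alike of the hub_b alone.

How it is judged (in metres and radians):
On the way, in this order (a step that is already met when the one before it is completed fails the run):
1. both studs are pushed in and turned to their locked position (value of joint each of stud_1, stud_2 above 1.2 rad and value of joint each of push_1, push_2 above 0.01 m), for 0.2 s.
2. the hub whose keyways match the drive's shaft is fully down on the drive (((horizontal distance between shaft_a and spindle below 0.01 m and (horizontal distance between hub_a and shaft_a below 0.008 m and z of hub_a in the frame of shaft_a between -0.004 and 0.004 m and angle between the z axis of hub_a and the z axis of shaft_a, either way round below 0.06 rad)) or (horizontal distance between shaft_b and spindle below 0.01 m and (horizontal distance between hub_b and shaft_b below 0.008 m and z of hub_b in the frame of shaft_b between -0.004 and 0.004 m and angle between the z axis of hub_b and the z axis of shaft_b, either way round below 0.06 rad)))), for 0.2 s.
At the end, for the whole second after the job is handed in: Both studs in over 10 mm and turned past 1.2 rad; hubs a and b level on their matching shafts, within 4 mm of fully down, hub c on the bench; every vial present on a pocket floor of the drive's hub, upright within 0.2 rad, at rest, its cap in over 10 of 12 mm (all of step 1 and horizontal distance between hub_a and shaft_a below 0.008 m and z of hub_a in the frame of shaft_a between -0.004 and 0.004 m and angle between the z axis of hub_a and the z axis of shaft_a, either way round below 0.06 rad and horizontal distance between hub_b and shaft_b below 0.008 m and z of hub_b in the frame of shaft_b between -0.004 and 0.004 m and angle between the z axis of hub_b and the z axis of shaft_b, either way round below 0.06 rad and height (world z) of hub_c below 0.01 m and value of joint each of cap_1, cap_2, cap_3 above 0.01 m and horizontal distance between vial_1 and spindle between 0.034 and 0.058 m and z of vial_1 in the frame of spindle between 0.005 and 0.014 m and angle between each of vial_1, vial_2, vial_3's own z axis and vertical below 0.2 rad and linear speed of each of vial_1, vial_2, vial_3 below 0.02 m/s and horizontal distance between vial_2 and spindle between 0.034 and 0.058 m and z of vial_2 in the frame of spindle between 0.005 and 0.014 m and horizontal distance between vial_3 and spindle between 0.034 and 0.058 m and z of vial_3 in the frame of spindle between 0.005 and 0.014 m); the robot touches nothing.
It fails at once if the beaker or flask is moved by more than 5 cm or tipped (distance of any of beaker, flask from where it was at the start of the episode above 0.05 m or angle between any of beaker, flask's own z axis and vertical above 0.6 rad).
Of vial_1, vial_2, vial_3 only 2 to 3 are there at a start; the rules pass over those that are not, and their reading is None.
At some moment in a run one of hub_a, hub_b, hub_c may be knocked a few centimetres aside while the robot is not near it.
It also fails if it takes over 200 s, if anything falls off the work surface, if the arm or the gripper's body presses on something with over 40 N, if the wrist force passes 120 N, or if a joint passes its speed limit or range.

### The arm

A 6-joint arm with a two-finger parallel gripper is mounted at the origin on the work surface. World frame = base frame: x ahead of the robot, y to its left, z up, the work surface at z = 0. Lengths are in mm, angles in rad, forces in N, time in s.
With the tool pointing down it reaches from about 350 to 975 mm from the base axis. Payload 17.4 kg.
Tool frame: the origin (TCP) lies between the finger pads; the fingertips stand 22 mm ahead of it and the grasp point (between the pads) lies 3 mm ahead of it (bot.tip_extent is the distance from the TCP to the fingertips, in mm); z points along the fingers, y is the line along which they close (so a half turn about z gives the same grasp; the last joint's range is limited). The gripper opens to 85 mm and grips with 20 to 120 N. Pads are 22 mm wide; open, the fingers measure 114 mm over their backs; the gripper's body (76 mm by 85 mm) begins 54 mm behind the grasp point. The pads swing forward as they close: fully open they stand 13 mm farther back than shut.
Start: joints at [1.205, 0.116, 1.442, -0, 1.584, -0.038], TCP at [217.332, 639.061, 253.303] pointing down, gripper open.
Joint ranges: [-2.83, 2.83], [-0.83, 2.19], [0.07, 2.5], [-1.14, 4.28], [0.01, 3], [-2.97, 2.97]. Speed limits (rad/s): [1.89, 1.89, 2.22, 3.14, 3.14, 3.14].

### API

Orientations are given as [roll, pitch, yaw] about the fixed x, y, z axes, in that order (R = Rz(yaw) Ry(pitch) Rx(roll)).
In Python, from station import bot gives the robot as it stands. The module is installed in compiled form; this text tells all that it offers.
- The arm moves only by the tool drive_tool, never from a script. Its argument "commands" is a list of rows, each a list of 4 numbers: the shift along the tool's x, y, z in mm, then the turn about the tool's z in degrees. In form: [[x, y, z, turn], ...]. A call has 1 to 20 rows; each row is the pose to reach, as a shift and turn from the pose commanded when the call began, along the tool's axes at that moment; what a row does not reach only later rows make up. A row lasts 1/8 s, in which the tool goes at most 62.5 mm and 10.7 degrees, less where a joint would pass 70% of its speed; a pose out of reach is approached as far as the arm can. A call with a gripper value outside its range is refused whole. "gripper" is the closure, from 0 (fully open) to 1 (shut), set as the call begins (left out, the last holds). The fingers move at their own pace and stop on an object; "force" is the grip in N (left out, the last holds). Time passes only in rows, so rows that repeat a pose let the fingers close. It gives the time, the measured TCP pose, the force, the opening and the grip force at its end, in the units of the state.
- bot.get_state(): the state, without advancing time (a new reading comes with each control period).
- bot.capture(name): name is "scene" or "side" or "wrist"; returns a dict with "pixels" (420x560x3 uint8, blue, green, red), "fx", "fy", "cx", "cy" (pixels), "origin" and "rotation" of the camera in the world; the wrist camera has in their place "tool_from_camera" (4x4, takes a point from camera to tool coordinates, whose origin is the TCP and whose axes are the flange's). Camera axes: x right, y up, looking along -z (the intrinsics and any distortion apply to the point x, -y, -z); pixel columns grow to the right and rows downward; lengths in mm; the calibration is good to about 2 mm. A picture is of the moment at which its call begins: read the wrist's pose just before it. There is no depth.
- bot.job_done(): hands the job in; it is judged then, once.
The state is a dict: "time_s": time; "q": joint angles; "qvel": joint speeds; "effort": joint torques, N m; "tcp_pos": TCP position; "ee_rot": TCP orientation; "contact_force": force on the tool from outside, world axes, zero at the start; "wrist_torque": the same for the moment, N m; "width": opening from 0.0 (shut) to 1.0 (fully open); "finger_force": force on a finger pad.
Only numpy, scipy, OpenCV 4.12 (cv2) and the standard library are available. Lean on these libraries where they do the work, as an engineer would, in place of code of your own. Each camera call takes 0.05 s, during which the arm holds its last target. There are 200 camera calls.

## Working session

There is one attempt and no reset: what is moved stays moved. The work goes in short steps, Python scripts to look and compute and a tool call to move; the robot and the scene stay as the last step left them, time stands still between calls to the robot, and variables do not carry over. Pictures are saved under pics/ and viewed, at most 14 in all, crops included, and the job is handed in when it is done.

Besides the shell and the picture viewer there is one more tool, called after "Emit:" as a command line: name --pt "numbers of a row" for each row, then --argument value for the rest. drive_tool: Moves the arm, as the interface text tells. Its arguments: {"type":"object","properties":{"commands":{"type":"array"},"gripper":{"type":"number"},"force":{"type":"number"}},"required":["commands"]}

```bash
mkdir -p pics; ls; cat > h.py <<'E'
from station import bot
import numpy as np, cv2
from scipy.spatial.transform import Rotation as R
def cap(n):
    s=bot.get_state(); c=bot.capture(n)
    if n=="wrist":
        T=np.eye(4); T[:3,:3]=R.from_euler('xyz',s['ee_rot']).as_matrix(); T[:3,3]=s['tcp_pos']
        M=T@np.array(c['tool_from_camera']); c['origin']=M[:3,3]; c['rotation']=M[:3,:3]
    c['origin']=np.array(c['origin']); c['rotation']=np.array(c['rotation']); return c
def ray(c,u,v):
    K=np.array([[c['fx'],0,c['cx']],[0,c['fy'],c['cy']],[0,0,1]])
    d=np.array(c.get('distortion',np.zeros(5)),float)
    p=cv2.undistortPoints(np.array([[[u,v]]],float),K,d)[0,0]
    return c['rotation']@np.array([p[0],-p[1],-1])
def plane(c,u,v,z):
    d=ray(c,u,v); return c['origin']+d*(z-c['origin'][2])/d[2]
def proj(c,P):
    q=c['rotation'].T@(np.array(P,float)-c['origin']); return c['cx']+c['fx']*q[0]/-q[2], c['cy']-c['fy']*q[1]/-q[2]
def blobs(c,lo,hi,amin=30):
    hsv=cv2.cvtColor(c['pixels'],cv2.COLOR_BGR2HSV); m=cv2.inRange(hsv,lo,hi)
    n,l,st,ce=cv2.connectedComponentsWithStats(m)
    return [(st[i],ce[i],(l==i)) for i in range(1,n) if st[i][4]>=amin]
E
python3 - <<'E'
from h import *
print(bot.get_state())
for n in ("scene","side","wrist"):
    c=cap(n); print(n,{k:v for k,v in c.items() if k!='pixels'}); cv2.imwrite(f'pics/{n}0.png',c['pixels'])
E
```

```text
pics
{'time_s': 0.0, 'q': array([ 1.20522189e+00,  1.16488420e-01,  1.44224876e+00,  3.59988221e-05,
        1.58400746e+00, -3.78004285e-02]), 'qvel': array([-0.0004759 , -0.00148412,  0.00093353,  0.00048734,  0.00025479,
        0.00201249]), 'effort': array([-3.03423978e-03, -7.31964612e+01, -6.32508588e+01, -2.37097111e-04,
        6.02296670e-03,  3.73819478e-05]), 'tcp_pos': array([217.24907664, 638.91366862, 252.57076641]), 'ee_rot': array([-3.14044285e+00, -7.95058486e-05,  2.81381906e+00]), 'contact_force': array([-0.88753168, -0.33437386, -0.50069575]), 'wrist_torque': array([-0.01149441,  0.00940656, -0.01653562]), 'finger_force': 0.0, 'width': 1.0000454052760235}
scene {'fx': 495.67757167496853, 'fy': 495.67757167496853, 'cx': 279.98892911994625, 'cy': 209.79135882740204, 'origin': array([1338.97449939, -420.75330043, 1022.23936232]), 'rotation': array([0.77977951, 0.01396318, 1.07897912])}
side {'fx': 389.35431172590444, 'fy': 389.35431172590444, 'cx': 283.61073103192155, 'cy': 213.7785549810856, 'origin': array([ 492.27862298, -940.99373424,  682.87640804]), 'rotation': array([ 1.01682508,  0.01134309, -0.0701208 ])}
wrist {'fx': 327.5183163467126, 'fy': 327.5183163467126, 'cx': 273.53777580832934, 'cy': 209.78150030279372, 'tool_from_camera': array([[-1.02203999e-04,  9.45543435e-01,  3.25495932e-01,
         8.28412630e+01],
       [ 9.99999412e-01,  4.48026823e-04, -9.87492779e-04,
        -5.72398622e-01],
       [-1.07954822e-03,  3.25495640e-01, -9.45542925e-01,
        -1.19560967e+02],
       [ 0.00000000e+00,  0.00000000e+00,  0.00000000e+00,
         1.00000000e+00]]), 'origin': array([138.71076129, 665.1605891 , 372.16438807]), 'rotation': array([[ 3.22050069e-01, -8.95168274e-01, -3.08151772e-01],
       [ 9.46722638e-01,  3.04515661e-01,  1.04816312e-01],
       [ 8.80330002e-06, -3.25490359e-01,  9.45545359e-01]])}
```

View pics/scene0.png

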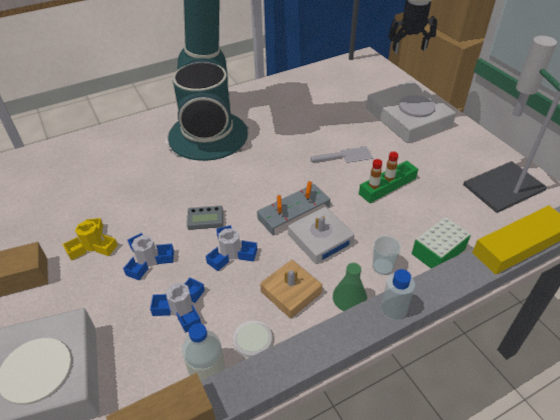

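View pics/side0.png

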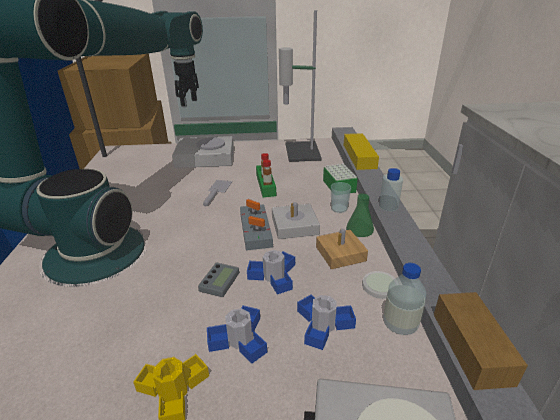

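The scene view shows three blue hubs at (145,252), (229,243) and (179,298), and a yellow look-alike at (88,235). The studs are at (280,203) and (309,189), the drive shaft at (321,224) and the stand shaft at (291,275). Two capped vials stand at (376,172) and (392,165). The side view shows the same layout.

```bash
cat >> h.py <<'E'
_cap=cap
def cap(n):
    c=_cap(n)
    if c['rotation'].size==3: c['rotation']=R.from_euler('xyz',c['rotation']).as_matrix()
    return c
def tool(dx,dy,dz):  # world shift to tool shift
    s=bot.get_state(); return R.from_euler('xyz',s['ee_rot']).as_matrix().T@np.array([dx,dy,dz])
E
python3 - <<'E'
from h import *
c=cap('scene'); s=cap('side')
for n,u,v,z in [('base',207,135,0),('hub1',145,243,65),('hub2',229,234,65),('hub3',179,290,65),('stud',280,197,76),('stud',309,183,76),('spindle',320,219,85),('stand',291,270,85),('vial',377,161,128),('vial',393,155,128),('beaker',387,240,85),('flask',353,268,120),('yel',88,228,65)]:
    P=plane(c,u,v,z); print(n,P.round(), np.round(proj(s,P)))
E
```

```text
base [ 3. -5.  0.] [ 95. 253.]
hub1 [ 436. -344.   65.] [241. 315.]
hub2 [ 512. -143.   65.] [272. 255.]
hub3 [ 617. -318.   65.] [323. 301.]
stud [464.  33.  76.] [253. 216.]
stud [454. 132.  76.] [250. 200.]
spindle [596.  81.  85.] [296. 203.]
stand [706. -67.  85.] [341. 228.]
vial [516. 314. 128.] [267. 160.]
vial [516. 369. 128.] [267. 154.]
beaker [739. 189.  85.] [336. 185.]
flask [793.  47. 120.] [364. 196.]
yel [ 312. -461.   65.] [173. 366.]
```

```bash
cat >> h.py <<'E'
def go(x,y,z,yaw=None):
    s=bot.get_state(); p=np.array(s['tcp_pos']); cy=s['ee_rot'][2]
    d=tool(x-p[0],y-p[1],z-p[2]); t=0
    if yaw is not None: t=-np.degrees((yaw-cy+np.pi)%(2*np.pi)-np.pi)
    h=(t+90)%180-90
    print('move',d.round(1),'turn',round(t,1),'half-equiv',round(h,1),'q6deg',np.degrees(s['q'][5]).round(1),'q',s['q'].round(2),'t',round(s['time_s'],2))
E
python3 -c "
from h import *
go(500,85,252)"
```

```text
move [-446.  -433.5    1.2] turn 0 half-equiv 0 q6deg -2.2 q [ 1.21  0.12  1.44 -0.    1.58 -0.04] t 0.25
```

Emit:
drive_tool --pt "-446 -434 0 0" --pt "-446 -434 0 0" --pt "-446 -434 0 0" --pt "-446 -434 0 0" --pt "-446 -434 0 0" --pt "-446 -434 0 0" --pt "-446 -434 0 0" --pt "-446 -434 0 0" --pt "-446 -434 0 0" --pt "-446 -434 0 0" --pt "-446 -434 0 0" --pt "-446 -434 0 0" --pt "-446 -434 0 0" --pt "-446 -434 0 0" --pt "-446 -434 0 0"

```text
time_s: 2.12
tcp_pos: [499.7, 85.2, 253.4]
ee_rot: [3.141, 0.0, 2.815]
contact_force: [0.8, -0.1, 0.6]
width: 1.001
finger_force: 0.0
```

```bash
python3 - <<'E'
from h import *
c=cap('wrist'); cv2.imwrite('pics/w1.png',c['pixels']); print(bot.get_state()['tcp_pos'],c['origin'])
for st,ce,m in blobs(c,(5,150,120),(22,255,255),60):
    print(st,ce.round(1),plane(c,*ce,70).round(1))
E
```

```text
[499.70497912  85.06786977 253.36651958] [421.00133959 111.23667794 372.95634164]
[288 110  29  54 666] [301.8 136.1] [461.2 125.1  70. ]
[197 157  14  50 554] [203.5 181.2] [471.4  24.3  70. ]
```

View pics/w1.png

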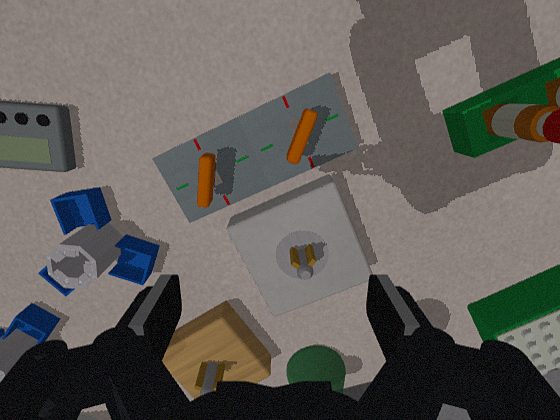

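The orange wings are at (204,181) and (302,136), their red slot marks at (197,145)/(226,199) and (285,101)/(312,163), and the drive shaft at (303,262).

```bash
python3 - <<'E'
from h import *
c=cap('wrist'); 
for nm,lo,hi in (('red',(0,170,80),(3,255,255)),('red2',(174,150,80),(180,255,255)),('green',(50,120,60),(75,255,255))):
  for st,ce,m in blobs(c,lo,hi,6):
    if st[4]<200: print(nm,st,ce.round(1),plane(c,*ce,32).round(1))
for st,ce,m in blobs(c,(5,150,120),(22,255,255),60):
    if ce[0]<330:
        v=cv2.cvtColor(c['pixels'],cv2.COLOR_BGR2HSV)[:,:,2]; hist=np.percentile(v[m],[5,25,50,75,95]); print(hist)
        ys,xs=np.nonzero(m); P=np.array([plane(c,x,y,70)[:2] for x,y in zip(xs,ys)]); r=cv2.minAreaRect(P.astype(np.float32)); b=cv2.boxPoints(r); e=max([b[1]-b[0],b[2]-b[1]],key=np.linalg.norm); print(r,np.arctan2(e[1],e[0]))
cr=cv2.resize(c['pixels'][60:320,150:400],None,fx=2.2,fy=2.2,interpolation=cv2.INTER_CUBIC); cv2.imwrite('pics/w1c.png',cr)
E
```

```text
red [283  96   6  11  26] [285.3 101.2] [428.7 121.2  32. ]
red [552 111   6   4  12] [554.2 112.9] [525.6 372.4  32. ]
red [554 116   4   4   7] [556. 118.] [531.3 373.9  32. ]
red [194 139   7  11  27] [196.9 143.9] [439.1  22.1  32. ]
red [309 157   5  10  21] [310.8 161.2] [493.9 128.   32. ]
red [224 195   6  10  21] [226.2 199.5] [504.6  28.8  32. ]
green [534  68   4   3   6] [535.2  69.3] [478.1 357.4  32. ]
green [531  72   6   4  12] [533.8  73.3] [481.3 356.   32. ]
green [507  79   8   9  26] [510.2  83. ] [482.9 333.5  32. ]
green [325 113  14   9  44] [331.4 117.2] [458.  160.4  32. ]
green [452 130   5   7  10] [454.1 133.4] [513.6 274.6  32. ]
green [261 144  12   7  36] [266.6 147.3] [465.4  88.9  32. ]
green [236 155  13   8  39] [241.8 158.7] [468.3  60.6  32. ]
green [177 183  12   7  33] [182.5 186.2] [475.5 -10.1  32. ]
green [322 366   3   7   9] [322.7 368.7] [763.6  63.9  32. ]
green [331 370   4   4   7] [332.4 371.7] [772.7  74.8  32. ]
green [328 375   2   5   7] [328.6 377. ] [779.8  67.5  32. ]
green [287 376   5   7  12] [289.2 378.8] [765.8  16.7  32. ]
green [331 378   3   6   7] [331.7 380.9] [787.6  69.7  32. ]
[127. 144. 148. 150. 154.]
((461.8830871582031, 124.4228286743164), (11.153934478759766, 49.18265151977539), 50.8098258972168) -0.68399775
[124. 144. 149. 151. 155.]
((472.28863525390625, 23.990625381469727), (10.780672073364258, 48.9344596862793), 64.0624008178711) -0.45269677
```

View pics/w1c.png

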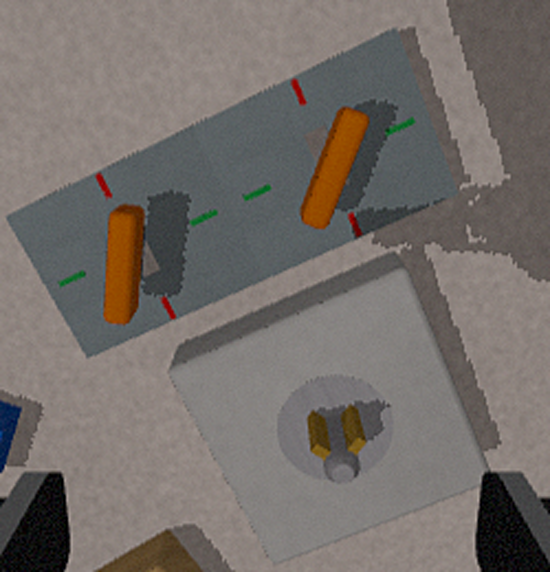

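```bash
python3 -c "
from h import *
go(471.9,25.4,110,2.689)"
```

```text
move [  7.3 -65.3 143.3] turn 7.2 half-equiv 7.2 q6deg -64.5 q [ 0.12 -0.26  1.79 -0.    1.6  -1.13] t 2.23
```

Emit:
drive_tool --pt "7.3 -65.3 60 7.2" --pt "7.3 -65.3 120 7.2" --pt "7.3 -65.3 143 7.2" --pt "7.3 -65.3 143 7.2" --pt "7.3 -65.3 160 7.2" --pt "7.3 -65.3 175 7.2" --pt "7.3 -65.3 175 7.2" --pt "7.3 -65.3 175 7.2" --gripper 0.5 --force 60

```text
time_s: 3.22
tcp_pos: [472.2, 25.2, 78.8]
ee_rot: [3.141, 0.0, 2.688]
contact_force: [0.7, -0.4, -0.8]
width: 0.501
finger_force: 0.0
```

Emit:
drive_tool --pt "0 0 0 0" --pt "0 0 0 0" --pt "0 0 0 0" --pt "0 0 0 0" --pt "0 0 0 0" --pt "0 0 0 0" --gripper 1 --force 60

```text
time_s: 3.98
tcp_pos: [472.1, 25.1, 78.4]
ee_rot: [3.141, 0.0, 2.688]
contact_force: [2.5, -0.8, 1.9]
width: 0.123
finger_force: 62.9
```

Emit:
drive_tool --pt "0 0 0 -8" --pt "0 0 0 -16" --pt "0 0 0 -24" --pt "0 0 0 -32" --pt "0 0 0 -32" --pt "0 0 0 -32" --pt "0 0 0 -32"

```text
time_s: 4.85
tcp_pos: [472.2, 25.6, 78.5]
ee_rot: [3.14, 0.001, -3.036]
contact_force: [2.4, 4.9, 1.8]
width: 0.126
finger_force: 63.0
```

Emit:
drive_tool --pt "0 0 3 0" --pt "0 0 7 0" --pt "0 0 11 0" --pt "0 0 15 0" --pt "0 0 17 0" --pt "0 0 18 0" --pt "0 0 18 0"

```text
time_s: 5.72
tcp_pos: [472.4, 25.6, 61.7]
ee_rot: [3.141, 0.001, -3.036]
contact_force: [-4.6, 5.3, 18.4]
width: 0.124
finger_force: 65.4
```

Emit:
drive_tool --pt "0 0 0 9" --pt "0 0 0 18" --pt "0 0 0 27" --pt "0 0 0 36" --pt "0 0 0 45" --pt "0 0 0 54" --pt "0 0 0 63" --pt "0 0 0 72" --pt "0 0 0 80" --pt "0 0 0 85" --pt "0 0 0 85" --pt "0 0 0 85"

```text
time_s: 7.22
tcp_pos: [471.7, 24.6, 61.7]
ee_rot: [-3.14, 0.001, 1.763]
contact_force: [-13.3, -5.8, 24.0]
width: 0.125
finger_force: 66.2
```

Emit:
drive_tool --pt "0 0 0 0" --pt "0 0 0 0" --pt "0 0 0 0" --pt "0 0 -20 0" --pt "0 0 -60 0" --pt "0 0 -60 0" --gripper 0.5

```text
time_s: 7.98
tcp_pos: [473.1, 25.2, 123.1]
ee_rot: [3.137, 0.001, 1.763]
contact_force: [0.2, 0.2, -0.4]
width: 0.498
finger_force: 0.0
```

```bash
python3 -c "
from h import *
s=bot.get_state();print(s['ee_rot'],s['contact_force'])
go(461.5,124.8,120,2.458)"
```

```text
[3.13737603e+00 7.58175352e-04 1.76320767e+00] [ 0.19701494  0.17224201 -0.39479828]
move [100.    7.6   3. ] turn -39.8 half-equiv -39.8 q6deg -11.1 q [-0.   -0.27  2.02  0.    1.39 -0.19] t 7.97
```

Emit:
drive_tool --pt "50 4 0 -10" --pt "100 7.6 0 -20" --pt "100 7.6 0 -30" --pt "100 7.6 0 -39.8" --pt "100 7.6 0 -39.8" --pt "100 7.6 20 -39.8" --pt "100 7.6 45 -39.8" --pt "100 7.6 45 -39.8" --pt "100 7.6 45 -39.8"

```text
time_s: 9.1
tcp_pos: [460.4, 124.6, 75.5]
ee_rot: [-3.142, -0.0, 2.456]
contact_force: [0.3, -0.3, 0.0]
width: 0.497
finger_force: 0.0
```

Emit:
drive_tool --pt "0 0 0 0" --pt "0 0 0 0" --pt "0 0 0 0" --pt "0 0 0 0" --pt "0 0 0 0" --pt "0 0 0 0" --gripper 1

```text
time_s: 9.85
tcp_pos: [460.6, 124.9, 75.6]
ee_rot: [3.141, 0.001, 2.458]
contact_force: [5.2, 2.7, 2.0]
width: 0.122
finger_force: 63.1
```

Emit:
drive_tool --pt "0 0 0 -9" --pt "0 0 0 -18" --pt "0 0 0 -27" --pt "0 0 0 -36" --pt "0 0 0 -45" --pt "0 0 0 -45" --pt "0 0 0 -45"

```text
time_s: 10.72
tcp_pos: [460.7, 125.0, 75.6]
ee_rot: [3.141, 0.001, -3.04]
contact_force: [6.0, 4.7, 1.4]
width: 0.122
finger_force: 63.1
```

Emit:
drive_tool --pt "0 0 3 0" --pt "0 0 7 0" --pt "0 0 11 0" --pt "0 0 15 0" --pt "0 0 17 0" --pt "0 0 18 0" --pt "0 0 18 0"

```text
time_s: 11.6
tcp_pos: [460.9, 125.0, 59.0]
ee_rot: [3.141, 0.002, -3.04]
contact_force: [-2.9, 2.0, 19.1]
width: 0.122
finger_force: 65.8
```

Emit:
drive_tool --pt "0 0 0 9" --pt "0 0 0 18" --pt "0 0 0 27" --pt "0 0 0 36" --pt "0 0 0 45" --pt "0 0 0 54" --pt "0 0 0 63" --pt "0 0 0 72" --pt "0 0 0 80" --pt "0 0 0 85" --pt "0 0 0 85" --pt "0 0 0 85"

```text
time_s: 13.1
tcp_pos: [460.7, 124.9, 58.9]
ee_rot: [3.14, -0.0, 1.76]
contact_force: [-5.0, 0.8, 20.9]
width: 0.124
finger_force: 65.9
```

Emit:
drive_tool --pt "0 0 0 0" --pt "0 0 0 0" --pt "0 0 0 0" --pt "0 0 -30 0" --pt "0 0 -80 0" --pt "0 0 -130 0" --pt "0 0 -190 0" --pt "0 0 -190 0" --gripper 0

```text
time_s: 14.1
tcp_pos: [461.4, 124.9, 251.9]
ee_rot: [3.135, -0.0, 1.76]
contact_force: [0.3, -0.1, -1.5]
width: 1.0
finger_force: 0.0
```

```bash
python3 - <<'E'
from h import *
go(640,-20,250); go(536,-350,280)
c=cap('scene')
for st,ce,m in blobs(c,(5,150,120),(18,255,255),20): print(st,ce.round(1))
for nm,P in (('s1',(471.9,25.4,52)),('s2',(461,124.8,52))): print(proj(c,P))
E
```

```text
move [-175.9  148.2    2.9] turn 0 half-equiv 0 q6deg 1.3 q [ 0.21 -0.33  1.85 -0.    1.61  0.02] t 14.1
move [-480.5  -15.7  -28.2] turn 0 half-equiv 0 q6deg 1.3 q [ 0.21 -0.33  1.85 -0.    1.61  0.02] t 14.1
[301 186  15  14 108] [307.6 192.8]
[272 200  15  14 116] [278.9 206.8]
(np.float64(279.03939806389656), np.float64(205.82878907220032))
(np.float64(307.9632656719633), np.float64(191.56359253692412))
```

Emit:
drive_tool --pt "-60 50 0 0" --pt "-120 100 0 0" --pt "-176 148 0 0" --pt "-176 148 0 0" --pt "-176 148 0 0" --pt "-176 148 0 0" --pt "-176 148 0 0"

```text
time_s: 15.02
tcp_pos: [638.0, -19.6, 247.2]
ee_rot: [-3.141, -0.0, 1.76]
contact_force: [-0.3, -0.2, 0.1]
width: 1.002
finger_force: 0.0
```

```bash
python3 - <<'E'
from h import *
c=cap('wrist')
im=c['pixels']
a=[proj(c,(591,88,77)),proj(c,(706,-67,77))]; print(a)
out=[]
for u,v in a:
    u,v=int(u),int(v); cr=im[max(v-45,0):v+45,max(u-45,0):u+45]; print(max(u-45,0),max(v-45,0)); out.append(cv2.resize(cr,(390,390),interpolation=cv2.INTER_CUBIC))
for st,ce,m in blobs(c,(15,120,60),(30,255,255),15): print(st,ce.round(1),plane(c,*ce,77).round(1))
cv2.imwrite('pics/sh.png',np.hstack(out)); cv2.imwrite('pics/sh_full.png',im)
E
```

```text
[(np.float64(240.3705650644347), np.float64(55.85857204557939)), (np.float64(331.8624248642279), np.float64(251.21791571614696))]
195 10
286 206
[ 88   0  15  12 102] [94.5  4.8] [475.2 102.2  77. ]
[229  36  11  12  68] [233.9  41.3] [584.3  97.4  77. ]
[223  59  14  13  99] [229.1  65.7] [583.1  79.1  77. ]
[ 91  79  23  56 499] [100.6 105.7] [481.3  28.   77. ]
[ 274  178  105  104 9106] [326.  228.7] [694.7 -44.9  77. ]
```

View pics/sh.png

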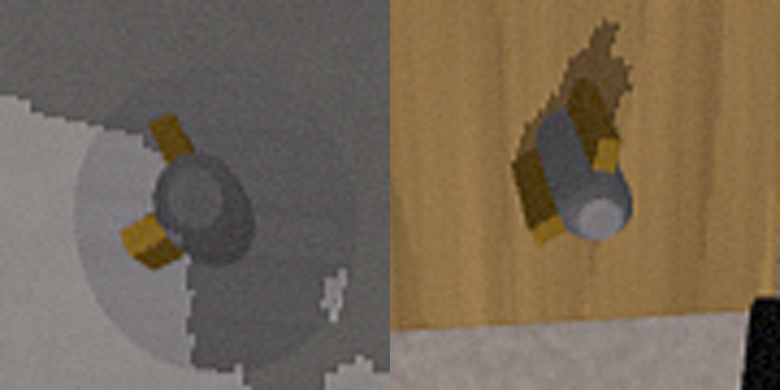

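```bash
cat > k.py <<'E'
from h import *
def keys(c,top,ks,zt=85,zk=77):
    T=plane(c,*top,zt); print('axis',T.round(1))
    for k in ks:
        P=plane(c,*k,zk); d=P-T; print(k,P.round(1),'r',np.hypot(d[0],d[1]).round(1),'ang',np.degrees(np.arctan2(d[1],d[0])).round(1))
E
python3 - <<'E'
from k import *
c=cap('wrist')
f=lambda x,y,o:(o[0]+x/4.333,o[1]+y/4.333)
keys(c,f(197,193,(195,10)),[f(167,133,(195,10)),f(140,230,(195,10))])
keys(c,f(212,216,(286,206)),[f(217,155,(286,206)),f(157,232,(286,206))])
E
```

```text
axis [591.9  88.2  85. ]
(233.54142626355872, 40.694668820678515) [584.   97.8  77. ] r 12.4 ang 129.2
(227.31017770597737, 63.08100623124856) [581.5  80.7  77. ] r 12.8 ang -144.2
axis [708.  -67.8  85. ]
(336.08077544426493, 241.77198246018924) [707.7 -56.5  77. ] r 11.2 ang 91.2
(322.2335564274175, 259.5425801984768) [699.1 -77.7  77. ] r 13.4 ang -131.8
```

Drive keys are about 87° apart, so shaft_a stands on the drive, at (591.5,88). Stand keys are about 137° apart, so shaft_b stands on the stand, at (708,-68). Next I'll look at the hubs.

```bash
python3 -c "
from h import *
go(536,-350,270)"
```

```text
move [-305.1 -162.6  -22.4] turn 0 half-equiv 0 q6deg -14.9 q [-0.07  0.04  1.53  0.    1.57 -0.26] t 15.12
```

Emit:
drive_tool --pt "-50 -27 -20 0" --pt "-100 -54 -20 0" --pt "-150 -80 -20 0" --pt "-200 -107 -20 0" --pt "-250 -133 -20 0" --pt "-305 -163 -20 0" --pt "-305 -163 -20 0" --pt "-305 -163 -20 0" --pt "-305 -163 -20 0"

```text
time_s: 16.25
tcp_pos: [536.3, -349.3, 267.6]
ee_rot: [3.141, 0.0, 1.761]
contact_force: [0.5, 0.4, -0.3]
width: 0.999
finger_force: 0.0
```

```bash
python3 - <<'E'
from h import *
c=cap('wrist')
im=c['pixels']; cv2.imwrite('pics/hub.png',cv2.resize(im,(800,600),interpolation=cv2.INTER_CUBIC))
for p in [(436,-344,65),(512,-143,65),(617,-318,65)]: print(np.round(proj(c,p)))
for st,ce,m in blobs(c,(105,150,40),(125,255,255),80): print(st,ce.round(1),plane(c,*ce,30).round(1))
E
```

```text
[174. 160.]
[291. -65.]
[358. 169.]
[ 273    0   49   48 1948] [297.2  21.6] [ 531.  -195.6   30. ]
[ 171   93   57   56 1653] [199.9 118.3] [ 449.5 -302.8   30. ]
[ 308  100   52   53 1613] [333.7 124.1] [ 589.2 -281.9   30. ]
[ 112  134   48   41 1199] [129.3 152. ] [ 378.4 -352.4   30. ]
[ 369  148   46   45 1152] [394.9 170. ] [ 668. -317.   30.]
[ 176  166   52   52 1487] [202.5 192.7] [ 462.  -383.2   30. ]
[ 295  170   51   53 1416] [318.6 197.1] [ 592.3 -363.4   30. ]
```

View pics/hub.png

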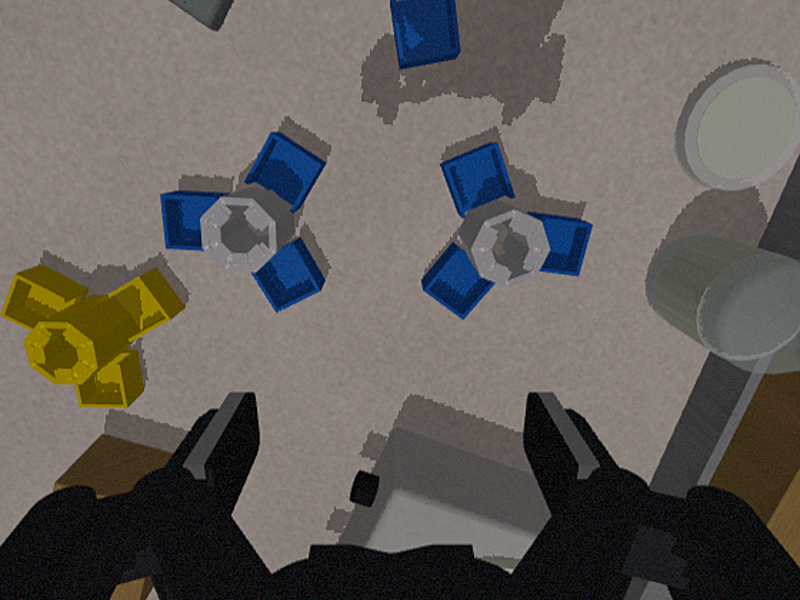

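Two hubs are at (240,233) and (510,245) in this picture, the third lies above the frame, and the yellow look-alike is at lower left. I'll enlarge the bosses to read the keyways.

```bash
python3 - <<'E'
from h import *
c=cap('wrist'); im=c['pixels']; w1=cv2.imread('pics/w1.png')
o=[]
for img,u,v in ((im,168,163),(im,357,171),(w1,75,265)):
    cr=img[v-35:v+35,u-35:u+35]; o.append(cv2.resize(cv2.convertScaleAbs(cr,alpha=1.4),(266,266),interpolation=cv2.INTER_CUBIC))
cv2.imwrite('pics/keys.png',np.hstack(o))
E
```

```text
(no output)
```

View pics/keys.png

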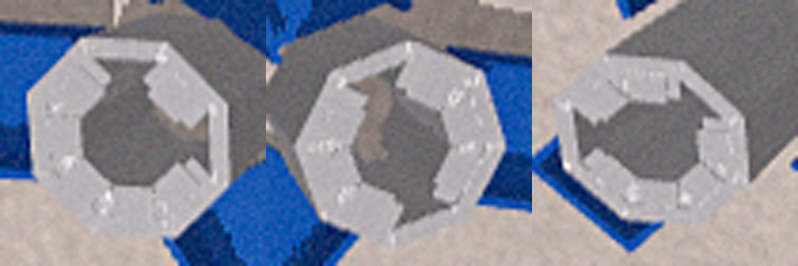

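Keyways read left to right: hub 1 at (435,-344) is 90° apart, so hub_a. Hub 2 at (617,-318) is 180° apart, so hub_c. Hub 3 at (512,-143) is 135° apart, so hub_b.

```bash
cat >> k.py <<'E'
def hubfit(c,near,kw=None,z0=0):
    """boss top centre from grey octagon around predicted pixel; pocket angles from blue blobs"""
    u,v=proj(c,(near[0],near[1],z0+65)); hsv=cv2.cvtColor(c['pixels'],cv2.COLOR_BGR2HSV)
    m=cv2.inRange(hsv,(0,0,135),(180,45,255)); y,x=np.indices(m.shape); m[np.hypot(x-u,y-v)>40]=0
    n,l,st,ce=cv2.connectedComponentsWithStats(m); i=1+np.argmax(st[1:,4]); h=cv2.convexHull(np.argwhere(l==i)[:,::-1].astype(np.int32))
    P=np.array([plane(c,*p[0],z0+65)[:2] for p in h.astype(float)],np.float32); (cx,cy),r=cv2.minEnclosingCircle(P); print('boss',(round(cx,1),round(cy,1)),'r',round(r,1),'px',h.reshape(-1,2).mean(0), 'area',cv2.contourArea(P),st[i])
    for s,ce,mm in blobs(c,(105,150,40),(125,255,255),150):
        hh=cv2.findContours(mm.astype(np.uint8),0,2)[0][0]
        q=np.array([plane(c,*p[0],z0+30)[:2] for p in hh.astype(float)],np.float32); d=q-[cx,cy]
        if np.median(np.hypot(*d.T))<75:
            dd=d[np.hypot(*d.T)>np.hypot(*d.T).max()-12].mean(0); (rc,rs,_)=cv2.minAreaRect(q); e=np.array(rc)-[cx,cy]
            print('pocket',np.degrees(np.arctan2(e[1],e[0])).round(1),np.hypot(*e).round(1),np.round(rs,1),'far',np.degrees(np.arctan2(dd[1],dd[0])).round(1))
    return cx,cy
E
python3 - <<'E'
from k import *
print(bot.tip_extent)
c=cap('wrist')
C=hubfit(c,(436,-344))
for k in ((222,140),(122,50)):
    P=plane(c,133+k[0]/3.8,128+k[1]/3.8,65)[:2]-C; print(np.degrees(np.arctan2(P[1],P[0])),np.hypot(*P))
C2=hubfit(c,(617,-318))
E
```

```text
22.0
boss (431.0, -355.1) r 31.8 px [164.42857143 180.85714286] area 2308.5676797917113 [137 139  56  62 762]
pocket 70.4 53.2 [44.6 43.9] far 69.6
pocket 178.3 44.9 [49.4 44.5] far 175.3
pocket -43.5 40.6 [49.  43.4] far -44.9
23.272944610847322 24.471439770245773
100.31571495239626 28.429881636802588
boss (633.3, -346.5) r 25.0 px [365.     200.4375] area 579.1869964785874 [342 190  49  19 430]
pocket 44.6 38.3 [50.2 43.8] far 42.0
pocket -157.4 42.8 [43.9 48. ] far -159.1
```

```bash
python3 - <<'E'
from k import *
c=cap('wrist')
C=plane(c,166.9,164.6,65)[:2]; print(C)
for k in ((222,140),(122,50)):
    P=plane(c,133+k[0]/3.8,128+k[1]/3.8,65)[:2]-C; print(np.degrees(np.arctan2(P[1],P[0])),np.hypot(*P))
# pockets by rim min area rects
for st,ce,m in blobs(c,(105,150,40),(125,255,255),80):
    hh=cv2.findContours(m.astype(np.uint8),0,2)[0][0]; q=np.array([plane(c,*p[0],30)[:2] for p in hh.astype(float)],np.float32); e=np.array(cv2.minAreaRect(q)[0])-C
    print(np.degrees(np.arctan2(e[1],e[0])).round(1),np.hypot(*e).round(1))
go(C[0]-20,C[1],190,np.radians(13))
E
```

```text
[ 429.58147449 -349.89334187]
10.304517089789684 24.291980093068016
99.194798776006 22.94170737207907
56.8 185.7
66.6 48.8
22.4 173.7
-174.8 42.9
7.5 232.8
-47.0 45.4
-4.5 164.8
move [  23.8 -124.4   77.4] turn 87.9 half-equiv 87.9 q6deg -46.3 q [-0.62  0.04  1.5   0.    1.6  -0.81] t 16.45
```

```bash
python3 - <<'E'
from k import *
go(429.6,-349.9,190,np.radians(9))
E
```

```text
move [  20.  -104.7   77.4] turn 91.9 half-equiv -88.1 q6deg -46.3 q [-0.62  0.04  1.5   0.    1.6  -0.81] t 16.45
```

Emit:
drive_tool --pt "20 -60 30 10" --pt "20 -105 77 20" --pt "20 -105 77 30" --pt "20 -105 77 40" --pt "20 -105 77 50" --pt "20 -105 77 60" --pt "20 -105 77 70" --pt "20 -105 77 80" --pt "20 -105 77 92" --pt "20 -105 77 92" --pt "20 -105 77 92"

```text
time_s: 17.82
tcp_pos: [429.0, -350.5, 190.4]
ee_rot: [3.141, -0.0, 0.158]
contact_force: [0.2, 0.4, 0.4]
width: 1.001
finger_force: 0.0
```

```bash
python3 - <<'E'
from k import *
c=cap('wrist'); s=bot.get_state(); print(s['tcp_pos'],np.degrees(s['ee_rot']))
u,v=map(int,proj(c,(429.6,-349.9,65))); print(u,v)
cv2.imwrite('pics/ha.png',cv2.resize(c['pixels'][v-100:v+100,u-130:u+130],(780,600),interpolation=cv2.INTER_CUBIC))
E
```

```text
[ 429.00485502 -350.4970103   190.31966331] [ 1.79997514e+02 -2.07497725e-03  9.02878955e+00]
271 209
```

View pics/ha.png

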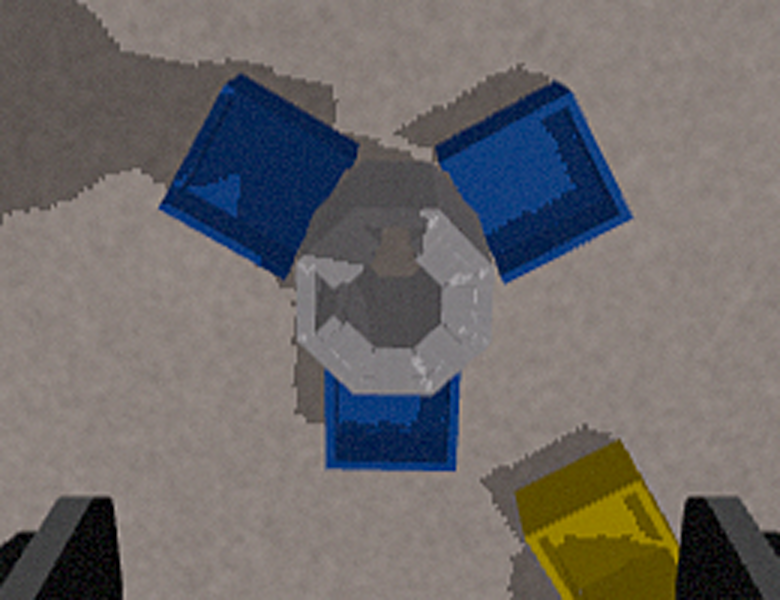

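Hub_a's octagon is centred at (394,303) in the crop, with keyways facing up and left and the pockets square to the gripper, so it is well aligned. The yellow look-alike's pocket at (590,500) is clear of the fingers.

```bash
python3 - <<'E'
from k import *
c=cap('wrist'); C=plane(c,272.3,210,65); print(C); go(C[0],C[1],58,np.radians(9))
E
```

```text
[ 429.31578382 -350.24463931   65.        ]
move [  0.4  -0.2 132.3] turn -0.0 half-equiv -0.0 q6deg 39.1 q [-0.73 -0.13  1.78 -0.    1.48  0.68] t 17.93
```

Emit:
drive_tool --pt "0 0 50 0" --pt "0 0 95 0" --pt "0 0 120 0" --pt "0 0 132 0" --pt "0 0 132 0" --pt "0 0 132 0"

```text
time_s: 18.68
tcp_pos: [429.4, -351.0, 59.6]
ee_rot: [3.14, -0.001, 0.154]
contact_force: [-0.0, -0.2, -0.6]
width: 0.999
finger_force: 0.0
```

Emit:
drive_tool --pt "0 0 0 0" --pt "0 0 0 0" --pt "0 0 0 0" --pt "0 0 0 0" --pt "0 0 0 0" --pt "0 0 0 0" --gripper 1 --force 50

```text
time_s: 19.42
tcp_pos: [429.2, -350.8, 59.2]
ee_rot: [3.141, -0.001, 0.154]
contact_force: [-1.5, 1.5, 6.9]
width: 0.597
finger_force: 53.3
```

Emit:
drive_tool --pt "0 0 -30 0" --pt "0 0 -80 0" --pt "0 0 -130 0" --pt "0 0 -150 0" --pt "0 0 -150 0" --pt "0 0 -150 0"

```text
time_s: 20.18
tcp_pos: [428.5, -350.2, 205.9]
ee_rot: [-3.139, 0.002, 0.154]
contact_force: [-0.7, -0.0, -4.0]
width: 0.598
finger_force: 53.7
```

```bash
python3 - <<'E'
from k import *
go(591.7,88.1,206,np.radians(9+118.5))
E
```

```text
move [ 2.285e+02 -4.081e+02  3.000e-01] turn -118.7 half-equiv 61.3 q6deg 39.3 q [-0.73 -0.13  1.76 -0.    1.51  0.69] t 20.18
```

Emit:
drive_tool --pt "26 -45 0 -10" --pt "52 -90 0 -20" --pt "78 -136 0 -30" --pt "104 -181 0 -40" --pt "130 -227 0 -50" --pt "156 -272 0 -60" --pt "182 -317 0 -70" --pt "208 -363 0 -80" --pt "228 -408 0 -90" --pt "228 -408 0 -100" --pt "228.5 -408 0 -110" --pt "228.5 -408 0 -118.7" --pt "228.5 -408 0 -118.7" --pt "228.5 -408 0 -118.7" --pt "228.5 -408 0 -118.7"

```text
time_s: 22.05
tcp_pos: [592.1, 87.5, 207.8]
ee_rot: [-3.141, -0.0, 2.224]
contact_force: [-0.3, -0.2, -3.0]
width: 0.599
finger_force: 53.9
```

```bash
python3 - <<'E'
from k import *
go(591.7,88.1,206,np.radians(127.5))
s=cap('scene'); c=cap('wrist')
u,v=map(int,proj(s,(592,88,110))); a=cv2.resize(s['pixels'][v-60:v+40,u-60:u+60],(480,400),interpolation=cv2.INTER_CUBIC)
cv2.imwrite('pics/ins.png',np.hstack([a,cv2.resize(c['pixels'],(320,400))]))
E
```

```text
move [0.7 0.  1.8] turn -0.1 half-equiv -0.1 q6deg -31.4 q [ 0.1  -0.03  1.67 -0.    1.51 -0.55] t 22.05
```

View pics/ins.png

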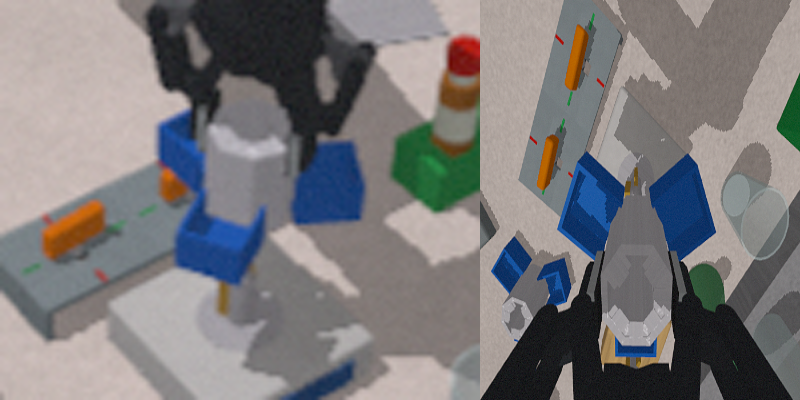

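The hub hangs centred over the shaft, and both wings lie along their green locked marks. Going down.

Emit:
drive_tool --pt "0.7 0 30 0" --pt "0.7 0 58 0" --pt "0.7 0 64 0" --pt "0.7 0 69 0" --pt "0.7 0 74 0" --pt "0.7 0 77 0" --pt "0.7 0 80 0" --pt "0.7 0 80 0"

```text
time_s: 23.15
tcp_pos: [591.7, 88.1, 128.2]
ee_rot: [-3.141, -0.0, 2.226]
contact_force: [-0.4, -0.1, -2.6]
width: 0.598
finger_force: 53.8
```

Emit:
drive_tool --pt "0 0 8 0" --pt "0 0 16 0" --pt "0 0 22 0" --pt "0 0 26 0" --pt "0 0 28 0" --pt "0 0 29 0" --pt "0 0 29.5 0" --pt "0 0 29.5 0"

```text
time_s: 24.15
tcp_pos: [591.9, 88.1, 99.2]
ee_rot: [3.141, 0.0, 2.226]
contact_force: [-2.3, -1.2, 0.9]
width: 0.596
finger_force: 54.3
```

Emit:
drive_tool --pt "0 0 0 0" --pt "0 0 0 0" --pt "0 0 0 0" --pt "0 0 -30 0" --pt "0 0 -80 0" --pt "0 0 -100 0" --pt "0 0 -100 0" --gripper 0

```text
time_s: 25.02
tcp_pos: [592.2, 88.2, 199.9]
ee_rot: [3.14, 0.001, 2.226]
contact_force: [-0.1, -0.1, -1.3]
width: 0.999
finger_force: 0.0
```

```bash
python3 - <<'E'
from k import *
s=bot.get_state(); print(s['tcp_pos'])
c=cap('wrist'); im=c['pixels']
# hub_b rough position & angle from w1 keyways not precise; go look from above
go(512,-143,200)
E
```

```text
[592.17377033  88.22272102 199.94266277]
move [-134.8 -204.    -1.7] turn 0 half-equiv 0 q6deg -31.5 q [ 0.11 -0.03  1.68  0.    1.49 -0.55] t 25.07
```

Emit:
drive_tool --pt "-40 -60 -2 5" --pt "-80 -120 -2 10" --pt "-120 -180 -2 15" --pt "-135 -204 -2 15" --pt "-135 -204 -2 15" --pt "-135 -204 -2 15" --pt "-135 -204 -2 15"

```text
time_s: 25.95
tcp_pos: [512.4, -142.1, 200.0]
ee_rot: [-3.141, -0.001, 1.965]
contact_force: [-0.4, 0.0, 0.7]
width: 0.998
finger_force: 0.0
```

```bash
python3 - <<'E'
from k import *
c=cap('wrist'); s=bot.get_state(); print(s['tcp_pos'],np.degrees(s['ee_rot']))
u,v=map(int,proj(c,(512,-143,65))); print(u,v)
cv2.imwrite('pics/hb.png',cv2.resize(c['pixels'][v-100:v+100,u-130:u+130],(780,600),interpolation=cv2.INTER_CUBIC))
E
```

```text
[ 512.45339301 -142.08735649  200.24711628] [-1.79971110e+02 -3.62623530e-02  1.12609606e+02]
272 205
```

View pics/hb.png

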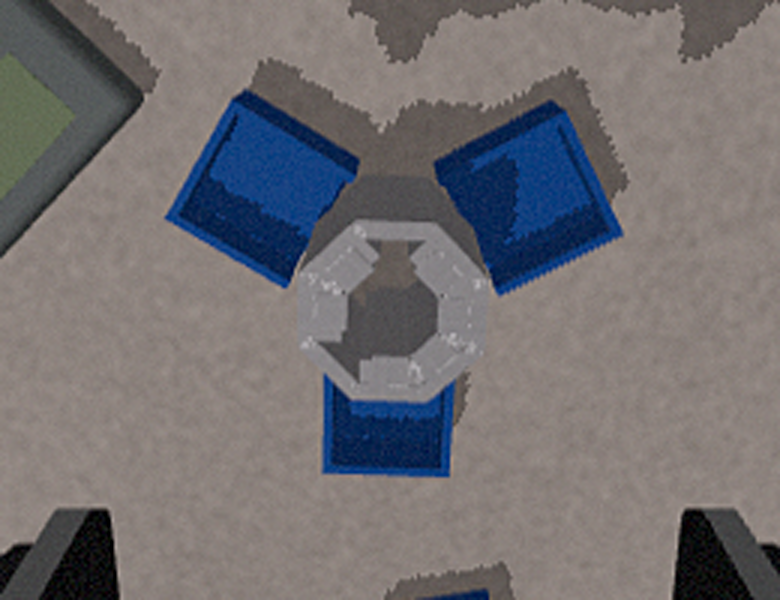

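Hub_b's octagon is centred at (394,312), with keyways facing up and lower-left (135°), which confirms hub_b. The fingers have clear room.

```bash
python3 - <<'E'
from k import *
c=cap('wrist'); C=plane(c,273.3,209,65); print(C); go(C[0],C[1],59)
E
```

```text
[ 514.29048872 -145.57461893   65.        ]
move [ -3.9   0.4 141.4] turn 0 half-equiv 0 q6deg -40.9 q [-0.32 -0.18  1.82  0.    1.51 -0.71] t 26.05
```

Emit:
drive_tool --pt "-4 0.4 50 1" --pt "-4 0.4 100 1" --pt "-4 0.4 130 1" --pt "-4 0.4 141 1" --pt "-4 0.4 141 1" --pt "-4 0.4 141 1"

```text
time_s: 26.8
tcp_pos: [514.8, -146.8, 61.4]
ee_rot: [3.14, 0.001, 1.947]
contact_force: [-0.7, -0.0, -0.2]
width: 0.998
finger_force: 0.0
```

Emit:
drive_tool --pt "0 0 0 0" --pt "0 0 0 0" --pt "0 0 0 0" --pt "0 0 0 0" --pt "0 0 0 0" --pt "0 0 0 0" --gripper 1 --force 50

```text
time_s: 27.55
tcp_pos: [514.5, -146.9, 60.8]
ee_rot: [3.141, 0.001, 1.946]
contact_force: [-0.7, 0.6, 6.8]
width: 0.598
finger_force: 53.1
```

Emit:
drive_tool --pt "0 0 -30 0" --pt "0 0 -80 0" --pt "0 0 -130 0" --pt "0 0 -150 0" --pt "0 0 -150 0" --pt "0 0 -150 0"

```text
time_s: 28.3
tcp_pos: [513.5, -146.5, 207.5]
ee_rot: [-3.139, -0.002, 1.946]
contact_force: [0.7, -0.2, -2.0]
width: 0.598
finger_force: 53.5
```

```bash
python3 - <<'E'
from k import *
go(708,-67.8,206,np.radians(92.2))
E
```

```text
move [  1.9 209.8   1. ] turn 19.3 half-equiv 19.3 q6deg -40.2 q [-0.33 -0.18  1.8  -0.    1.52 -0.7 ] t 28.3
```

Emit:
drive_tool --pt "1 50 0 7" --pt "1 100 0 14" --pt "2 150 0 19.3" --pt "2 200 0 19.3" --pt "2 210 0 19.3" --pt "2 210 0 19.3" --pt "2 210 0 19.3" --pt "2 210 0 19.3"

```text
time_s: 29.3
tcp_pos: [708.0, -68.4, 210.2]
ee_rot: [3.141, 0.0, 1.609]
contact_force: [0.5, -1.1, -2.4]
width: 0.595
finger_force: 54.1
```

```bash
python3 - <<'E'
from k import *
go(708,-67.8,206,np.radians(92.2))
E
```

```text
move [0.6 0.  4.2] turn -0.0 half-equiv -0.0 q6deg -9.7 q [-0.13  0.21  1.41 -0.    1.52 -0.17] t 29.3
```

Emit:
drive_tool --pt "0.6 0 30 0" --pt "0.6 0 58 0" --pt "0.6 0 64 0" --pt "0.6 0 69 0" --pt "0.6 0 74 0" --pt "0.6 0 77 0" --pt "0.6 0 81 0" --pt "0.6 0 81 0"

```text
time_s: 30.3
tcp_pos: [708.6, -67.2, 128.5]
ee_rot: [-3.141, -0.0, 1.61]
contact_force: [0.2, 0.8, -2.3]
width: 0.599
finger_force: 54.0
```

Emit:
drive_tool --pt "0 0 8 0" --pt "0 0 16 0" --pt "0 0 22 0" --pt "0 0 26 0" --pt "0 0 27.5 0" --pt "0 0 28.5 0" --pt "0 0 28.5 0"

```text
time_s: 31.18
tcp_pos: [708.8, -67.2, 100.8]
ee_rot: [3.141, 0.0, 1.61]
contact_force: [-3.3, 0.8, 2.0]
width: 0.597
finger_force: 54.4
```

Emit:
drive_tool --pt "0 0 0 0" --pt "0 0 0 0" --pt "0 0 0 0" --pt "0 0 -30 0" --pt "0 0 -80 0" --pt "0 0 -130 0" --pt "0 0 -130 0" --gripper 0

```text
time_s: 32.05
tcp_pos: [709.8, -67.4, 235.6]
ee_rot: [3.135, 0.001, 1.61]
contact_force: [0.6, 0.2, -1.1]
width: 1.0
finger_force: 0.0
```

```bash
python3 - <<'E'
from k import *
go(516,342,250,np.radians(92))
c=cap('scene'); print(proj(c,(516,314,128)),proj(c,(516,369,128)))
for st,ce,m in blobs(c,(0,170,90),(4,255,255),30)+blobs(c,(174,150,90),(180,255,255),30): print(st,ce.round(1),plane(c,*ce,119).round(1))
E
```

```text
move [ 416.5 -177.7  -16.2] turn 0.2 half-equiv 0.2 q6deg -9.7 q [-0.13  0.2   1.38  0.    1.56 -0.17] t 32.05
(np.float64(376.99620671937544), np.float64(161.05583501938295)) (np.float64(392.8703408149627), np.float64(154.9893398953119))
[389 152   9   9  62] [393.  156.1] [512.1 374.2 119. ]
[373 160   9   9  67] [376.8 163.8] [517.3 313.7 119. ]
```

Emit:
drive_tool --pt "52 -22 -15 0" --pt "104 -44 -15 0" --pt "156 -66 -15 0" --pt "208 -89 -15 0" --pt "260 -111 -15 0" --pt "312 -133 -15 0" --pt "364 -155 -15 0" --pt "416 -178 -15 0" --pt "416 -178 -15 0" --pt "416 -178 -15 0" --pt "416 -178 -15 0"

```text
time_s: 33.48
tcp_pos: [515.2, 340.6, 244.8]
ee_rot: [-3.141, 0.0, 1.608]
contact_force: [0.3, -0.3, -0.6]
width: 1.001
finger_force: 0.0
```

```bash
python3 - <<'E'
from k import *
c=cap('wrist'); cv2.imwrite('pics/v.png',c['pixels'])
s=bot.get_state(); print(s['tcp_pos'],np.degrees(s['ee_rot']))
for st,ce,m in blobs(c,(0,150,60),(4,255,255),100)+blobs(c,(174,150,60),(180,255,255),100): print(st,ce.round(1),plane(c,*ce,128).round(1))
for st,ce,m in blobs(c,(55,120,30),(80,255,255),300): print('g',st,ce.round(1),plane(c,*ce,40).round(1))
E
```

```text
[515.2088221  340.59812922 244.91168088] [-1.79976210e+02  1.68195959e-02  9.21358909e+01]
[247 142  35  38 842] [264.5 161.2] [508.  379.5 128. ]
[253 216  33  36 816] [269.  234.3] [513.1 322.1 128. ]
g [ 230   37   66  199 7021] [264.  112.5] [504.4 409.7  40. ]
g [ 467  124   93  136 4861] [493.8 182.1] [740.  350.5  40. ]
```

View pics/v.png

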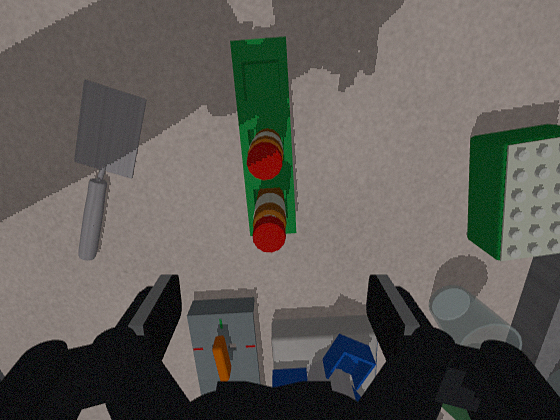

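The cap tops are centred at about (269,236) and (264,162). The rack's third pocket at (262,80) is empty.

```bash
python3 - <<'E'
from k import *
c=cap('wrist')
for u,v in ((269,235.5),(264.5,162.5)):
    P=plane(c,u,v,128); print(P.round(1)); go(P[0],P[1],155)
# rack edges
m=cv2.inRange(cv2.cvtColor(c['pixels'],cv2.COLOR_BGR2HSV),(55,120,30),(80,255,255)); 
for p in ((232,42),(285,38)): print(plane(c,*p,40).round(1))
E
```

```text
[513.2 321.  128. ]
move [-19.5  -2.7  90.1] turn 0 half-equiv 0 q6deg 29.0 q [ 0.54 -0.01  1.58 -0.    1.57  0.51] t 33.58
[508.1 378.6 128. ]
move [38.2 -5.7 90.1] turn 0 half-equiv 0 q6deg 29.0 q [ 0.54 -0.01  1.58 -0.    1.57  0.51] t 33.58
[474.3 468.8  40. ]
[521.4 473.8  40. ]
```

Emit:
drive_tool --pt "-19.5 -2.7 40 0" --pt "-19.5 -2.7 80 0" --pt "-19.5 -2.7 86 0" --pt "-19.5 -2.7 86 0" --pt "-19.5 -2.7 92 0" --pt "-19.5 -2.7 98 0" --pt "-19.5 -2.7 104 0" --pt "-19.5 -2.7 108 0" --pt "-19.5 -2.7 110 0" --pt "-19.5 -2.7 110 0" --pt "-19.5 -2.7 110 0" --gripper 1

```text
time_s: 34.95
tcp_pos: [513.7, 322.6, 137.9]
ee_rot: [3.138, -0.002, 1.61]
contact_force: [-1.7, -0.9, 18.1]
width: 0.002
finger_force: 9.1
```

Emit:
drive_tool --pt "0 0 -15 0" --pt "0 0 -30 0" --pt "30 -1.5 -30 0" --pt "57 -3 -30 0" --pt "57 -3 -28 0" --pt "57 -3 -22 0" --pt "57 -3 -16 0" --pt "57 -3 -10 0" --pt "57 -3 -5 0" --pt "57 -3 -1 0" --pt "57 -3 0 0" --pt "57 -3 0 0"

```text
time_s: 36.45
tcp_pos: [508.6, 379.1, 137.9]
ee_rot: [3.138, -0.002, 1.609]
contact_force: [-1.3, -1.6, 19.0]
width: 0.001
finger_force: 9.8
```

Emit:
drive_tool --pt "0 0 -30 0" --pt "0 0 -60 0" --pt "-50 0 -110 0" --pt "-50 0 -110 0" --pt "-50 0 -110 0" --gripper 0

```text
time_s: 37.08
tcp_pos: [509.6, 328.5, 245.1]
ee_rot: [3.141, -0.0, 1.609]
contact_force: [-0.3, 0.0, -0.8]
width: 1.003
finger_force: 0.0
```

```bash
python3 - <<'E'
from k import *
c=cap('wrist')
for st,ce,m in blobs(c,(0,150,60),(4,255,255),100)+blobs(c,(174,150,60),(180,255,255),100):
    w=st[2]; P=plane(c,st[0]+w/2-.5,st[1]+st[3]-w/2,116); print(st,P.round(1),'d',np.linalg.norm(P-c['origin'])*0+27/ w*c['fx'])
    go(P[0],P[1],135)
E
```

```text
[255 125  35  36 755] [507.5 378.8 116. ] d 252.65698689603545
move [ 50.    0.2 109.2] turn 0 half-equiv 0 q6deg 28.2 q [ 0.53 -0.03  1.61  0.    1.57  0.49] t 37.12
[260 199  33  35 743] [512.9 319.8 116. ] d 267.96953155640125
move [ -9.2   3.3 109.2] turn 0 half-equiv 0 q6deg 28.2 q [ 0.53 -0.03  1.61  0.    1.57  0.49] t 37.12
```

```bash
python3 - <<'E'
from k import *
go(592,88,245,np.radians(67.5))
E
```

```text
move [-243.9   73.4   -0.8] turn 24.7 half-equiv 24.7 q6deg 28.2 q [ 0.53 -0.03  1.61  0.    1.57  0.49] t 37.12
```

Emit:
drive_tool --pt "-50 15 0 5" --pt "-100 30 0 10" --pt "-150 45 0 15" --pt "-200 60 0 20" --pt "-244 73 0 24.7" --pt "-244 73 0 24.7" --pt "-244 73 0 24.7" --pt "-244 73 0 24.7"

```text
time_s: 38.12
tcp_pos: [591.6, 89.0, 244.7]
ee_rot: [-3.141, 0.0, 1.18]
contact_force: [-0.7, -0.6, 0.2]
width: 1.002
finger_force: 0.0
```

```bash
python3 - <<'E'
from k import *
c=cap('wrist'); s=bot.get_state(); print(s['tcp_pos'],np.degrees(s['ee_rot']))
u,v=map(int,proj(c,(592,88,90))); print(u,v)
cv2.imwrite('pics/hd.png',cv2.resize(c['pixels'][v-120:v+120,u-160:u+160],(800,600),interpolation=cv2.INTER_CUBIC))
for st,ce,m in blobs(c,(105,150,40),(125,255,255),100):
    hh=cv2.findContours(m.astype(np.uint8),0,2)[0][0]; q=np.array([plane(c,*p[0],70)[:2] for p in hh.astype(float)],np.float32); r=cv2.minAreaRect(q); e=np.array(r[0])-(592,88)
    print(ce.round(),np.round(r[0],1),np.round(r[1],1),np.degrees(np.arctan2(e[1],e[0])).round(1),np.hypot(*e).round(1))
E
```

```text
[591.63809334  88.9650385  244.9113535 ] [-1.79971320e+02  9.80638132e-03  6.76194415e+01]
273 199
[329. 150.] [653.2 103.7] [ 1.4 78.8] 14.4 63.2
[276. 139.] [612.6 130.8] [43.3 41.5] 64.3 47.5
[229. 212.] [549.3  84.3] [47.9 46.3] -175.0 42.9
[321. 214.] [621.5  53.2] [45.7 48.1] -49.7 45.7
[463. 244.] [744.4 -32.1] [41.2 61.3] -38.2 194.0
[384. 265.] [666.5 -34. ] [53.4 52.5] -58.6 143.0
[453. 328.] [ 710.3 -126.2] [13.8 41.6] -61.1 244.7
```

View pics/hd.png

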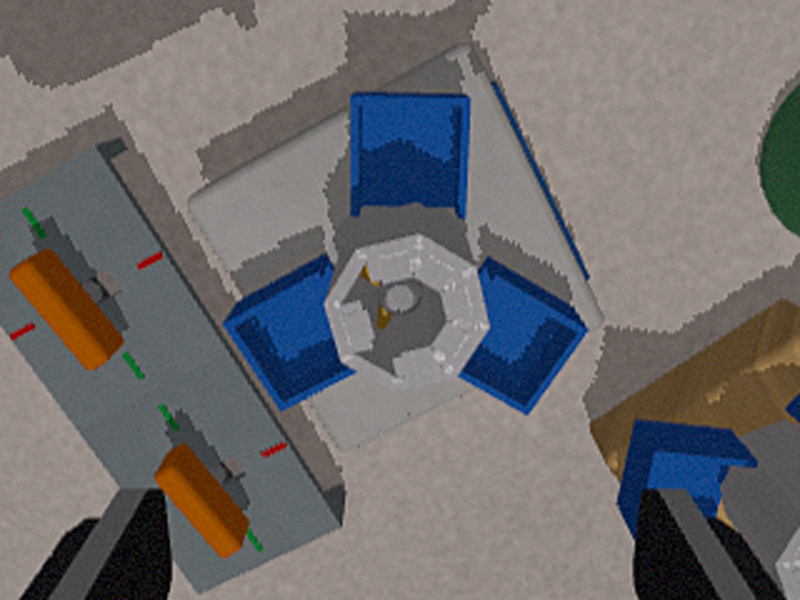

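```bash
python3 - <<'E'
from k import *
c=cap('wrist'); C=plane(c,276.3,203.8,105)[:2]; print(C)
# rim outer edge of the top pocket: corners in crop -> z=70
f=lambda x,y:plane(c,113+x/2.5,79+y/2.5,70)[:2]
for n,p in (('top edge L',(350,95)),('R',(469,97)),('botL',(350,216)),('botR',(467,218)),('rightpocket far',(588,328)),('rp low',(527,413)),('rp up',(486,258)),('lp far',(224,323)),('lp low',(282,410)),('lp up',(333,256))):
    q=f(*p); print(n,q.round(1),(q-C).round(1),np.hypot(*(q-C)).round(1))
for a in (67.5,307.5): print(a,C+46*np.array([np.cos(np.radians(a)),np.sin(np.radians(a))]))
go(512.9,319.8,88,np.radians(92)); 
E
```

```text
[594.61487872  87.42057471]
top edge L [601.8 157.7] [ 7.2 70.3] 70.6
R [639.7 141.3] [45.1 53.9] 70.3
botL [584.9 118.8] [-9.7 31.4] 32.9
botR [624. 102.] [29.3 14.6] 32.8
rightpocket far [651.4  44.9] [ 56.8 -42.5] 70.9
rp low [618.1  20.3] [ 23.5 -67.1] 71.1
rp up [625.1  85.3] [30.5 -2.1] 30.6
lp far [524.3  99.5] [-70.3  12. ] 71.3
lp low [529.4  58.3] [-65.3 -29.1] 71.5
lp up [573.2 107.6] [-21.4  20.1] 29.4
67.5 [612.21831661 129.91903321]
307.5 [622.61790445  50.92632106]
move [ 183.5 -160.8  157.1] turn -24.4 half-equiv -24.4 q6deg 28.5 q [ 0.11 -0.05  1.62  0.    1.57  0.5 ] t 38.23
```

The hub's outer pocket corners all fit radius 71 about (594.5,87.4), so the hub is seated; the spindle is 2.6 mm away. Now vial 1.

Emit:
drive_tool --pt "46 -40 0 0" --pt "92 -80 0 0" --pt "138 -120 0 0" --pt "184 -161 0 0" --pt "184 -161 0 0" --pt "184 -161 40 0" --pt "184 -161 90 0" --pt "184 -161 130 0" --pt "184 -161 157 0" --pt "184 -161 157 0" --pt "184 -161 157 0"

```text
time_s: 39.6
tcp_pos: [514.0, 319.6, 89.8]
ee_rot: [3.141, -0.001, 1.178]
contact_force: [-0.8, 0.2, -0.4]
width: 1.001
finger_force: 0.0
```

Emit:
drive_tool --pt "0 0 0 0" --pt "0 0 0 0" --pt "0 0 0 0" --pt "0 0 0 0" --pt "0 0 0 0" --pt "0 0 0 0" --pt "0 0 0 0" --gripper 1 --force 30

```text
time_s: 40.48
tcp_pos: [513.6, 319.6, 88.7]
ee_rot: [3.141, -0.0, 1.178]
contact_force: [-1.6, 0.9, 5.5]
width: 0.342
finger_force: 29.4
```

Emit:
drive_tool --pt "0 0 -30 0" --pt "0 0 -80 0" --pt "0 0 -130 0" --pt "0 0 -145 0" --pt "0 0 -145 0" --pt "0 0 -145 0"

```text
time_s: 41.22
tcp_pos: [513.1, 319.2, 231.1]
ee_rot: [-3.14, 0.002, 1.178]
contact_force: [0.4, -0.3, -1.7]
width: 0.342
finger_force: 29.9
```

```bash
python3 - <<'E'
from k import *
go(612.5,129.8,232,np.radians(67.3))
E
```

```text
move [-137.   164.3   -0.9] turn 0.2 half-equiv 0.2 q6deg 52.0 q [ 0.51 -0.03  1.63 -0.    1.55  0.91] t 41.23
```

Emit:
drive_tool --pt "-34 41 0 0" --pt "-68 82 0 0" --pt "-103 123 0 0" --pt "-137 164.3 0 0" --pt "-137 164.3 0 0" --pt "-137 164.3 0 0" --pt "-137 164.3 30 0" --pt "-137 164.3 65 0" --pt "-137 164.3 75 0" --pt "-137 164.3 75 0"

```text
time_s: 42.48
tcp_pos: [612.6, 130.7, 158.2]
ee_rot: [-3.141, 0.0, 1.179]
contact_force: [0.7, 0.5, -0.9]
width: 0.341
finger_force: 30.1
```

```bash
python3 - <<'E'
from k import *
go(612.5,129.8,128.7,np.radians(67.3))
s=cap('scene'); w=cap('wrist'); d=cap('side')
o=[]
for c,r in ((s,40),(d,40)):
    u,v=map(int,proj(c,(605,120,80))); o.append(cv2.resize(c['pixels'][v-r:v+r,u-r:u+r],(400,400),interpolation=cv2.INTER_CUBIC))
cv2.imwrite('pics/p1.png',np.hstack(o))
E
```

```text
move [-0.8  0.3 29.5] turn 0.3 half-equiv 0.3 q6deg 32.1 q [0.17 0.05 1.66 0.   1.43 0.56] t 42.48
```

View pics/p1.png

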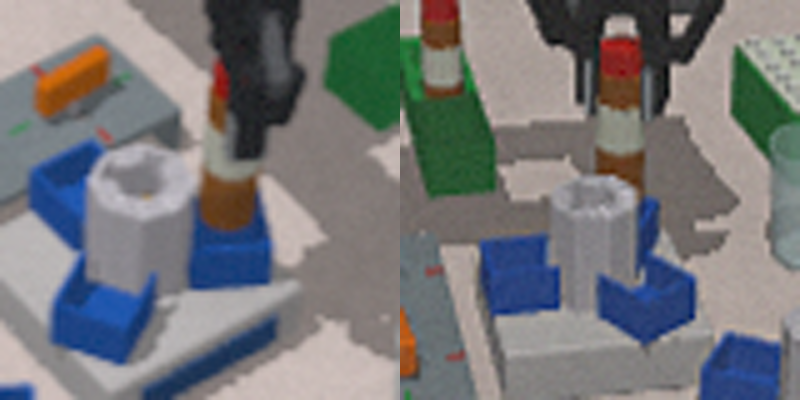

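The vial stands over its pocket, with its base at about (228,215) in the left view just over the rim. Lowering it.

Emit:
drive_tool --pt "-0.8 0.3 8 0" --pt "-0.8 0.3 16 0" --pt "-0.8 0.3 22 0" --pt "-0.8 0.3 26 0" --pt "-0.8 0.3 28 0" --pt "-0.8 0.3 29.5 0" --pt "-0.8 0.3 29.5 0"

```text
time_s: 43.5
tcp_pos: [612.9, 129.2, 129.0]
ee_rot: [3.141, -0.0, 1.178]
contact_force: [-0.6, 0.0, -1.1]
width: 0.344
finger_force: 30.2
```

Emit:
drive_tool --pt "0 0 0.6 0" --pt "0 0 1 0" --pt "0 0 1 0"

```text
time_s: 43.88
tcp_pos: [613.1, 129.3, 128.8]
ee_rot: [3.141, -0.001, 1.178]
contact_force: [-2.3, -0.2, 7.3]
width: 0.342
finger_force: 30.9
```

Emit:
drive_tool --pt "0 0 0 0" --pt "0 0 0 0" --pt "0 0 0 0" --pt "0 0 -30 0" --pt "0 0 -80 0" --pt "0 0 -116 0" --pt "0 0 -116 0" --gripper 0.2

```text
time_s: 44.75
tcp_pos: [613.7, 129.3, 247.2]
ee_rot: [3.138, -0.002, 1.178]
contact_force: [0.4, -0.1, 0.4]
width: 0.801
finger_force: 0.0
```

```bash
python3 - <<'E'
from k import *
go(507.7,378.7,245)
E
```

```text
move [ 189.9 -193.3    1.9] turn 0 half-equiv 0 q6deg 32.0 q [ 0.17  0.01  1.56 -0.    1.56  0.56] t 44.75
```

Emit:
drive_tool --pt "47 -48 0 0" --pt "95 -97 0 0" --pt "142 -145 0 0" --pt "190 -193 0 0" --pt "190 -193 0 0" --pt "190 -193 0 0" --pt "190 -193 40 0" --pt "190 -193 90 0" --pt "190 -193 130 0" --pt "190 -193 159 0" --pt "190 -193 159 0" --pt "190 -193 159 0" --gripper 0

```text
time_s: 46.25
tcp_pos: [508.1, 378.0, 86.2]
ee_rot: [3.141, -0.001, 1.177]
contact_force: [-0.4, 1.0, 0.9]
width: 0.999
finger_force: 0.0
```

Emit:
drive_tool --pt "0 0 0 0" --pt "0 0 0 0" --pt "0 0 0 0" --pt "0 0 0 0" --pt "0 0 0 0" --pt "0 0 0 0" --pt "0 0 0 0" --gripper 1 --force 30

```text
time_s: 47.12
tcp_pos: [507.3, 378.7, 85.3]
ee_rot: [3.141, -0.001, 1.179]
contact_force: [-0.7, 0.1, 5.9]
width: 0.34
finger_force: 29.4
```

Emit:
drive_tool --pt "0 0 -30 0" --pt "0 0 -80 0" --pt "0 0 -130 0" --pt "0 0 -170 0" --pt "0 0 -170 0" --pt "0 0 -170 0"

```text
time_s: 47.88
tcp_pos: [507.0, 378.4, 253.6]
ee_rot: [-3.141, 0.001, 1.178]
contact_force: [0.7, -0.4, -1.2]
width: 0.343
finger_force: 29.8
```

```bash
python3 - <<'E'
from k import *
go(621.9,50.4,258,np.radians(126.3))
E
```

```text
move [-259.2  231.6   -4.3] turn -58.8 half-equiv -58.8 q6deg 56.9 q [ 0.6   0.02  1.54 -0.    1.58  0.99] t 47.88
```

Emit:
drive_tool --pt "-43 39 -4 -10" --pt "-86 77 -4 -20" --pt "-130 116 -4 -30" --pt "-173 154 -4 -40" --pt "-216 193 -4 -50" --pt "-259 231.6 -4 -58.8" --pt "-259 231.6 -4 -58.8" --pt "-259 231.6 -4 -58.8" --pt "-259 231.6 -4 -58.8" --pt "-259 231.6 40 -58.8" --pt "-259 231.6 80 -58.8" --pt "-259 231.6 95 -58.8" --pt "-259 231.6 95 -58.8" --pt "-259 231.6 95 -58.8"

```text
time_s: 49.62
tcp_pos: [622.8, 50.9, 161.8]
ee_rot: [3.14, 0.001, 2.205]
contact_force: [0.7, 0.8, -0.3]
width: 0.342
finger_force: 29.9
```

```bash
python3 - <<'E'
from k import *
go(621.9,50.4,125.5,np.radians(126.3))
E
```

```text
move [ 0.1 -1.1 36.3] turn 0.0 half-equiv 0.0 q6deg -34.0 q [ 0.04  0.05  1.67 -0.    1.43 -0.59] t 49.62
```

Emit:
drive_tool --pt "0 -1 8 0" --pt "0 -1 16 0" --pt "0 -1 24 0" --pt "0 -1 30 0" --pt "0 -1 34 0" --pt "0 -1 36 0" --pt "0 -1 37 0" --pt "0 -1 37 0"

```text
time_s: 50.62
tcp_pos: [621.7, 49.9, 125.2]
ee_rot: [3.14, 0.001, 2.205]
contact_force: [-9.2, -0.6, 19.2]
width: 0.338
finger_force: 32.4
```

Emit:
drive_tool --pt "0 0 -0.7 0" --pt "0 0 -0.7 0"

```text
time_s: 50.88
tcp_pos: [621.6, 49.9, 125.3]
ee_rot: [3.141, 0.001, 2.205]
contact_force: [-6.6, -2.5, 13.4]
width: 0.338
finger_force: 31.6
```

Emit:
drive_tool --pt "0 0 0 0" --pt "0 0 0 0" --pt "0 0 0 0" --pt "0 0 -30 0" --pt "0 0 -80 0" --pt "0 0 -140 0" --pt "-150 0 -170 0" --pt "-170 0 -170 0" --pt "-170 0 -170 0" --pt "-170 0 -170 0" --gripper 0.2

```text
time_s: 52.12
tcp_pos: [723.2, -89.6, 292.6]
ee_rot: [-3.141, -0.0, 2.202]
contact_force: [-0.2, -0.5, -0.1]
width: 0.799
finger_force: 0.0
```

```bash
python3 - <<'E'
from k import *
s=cap('scene'); d=cap('side'); w=cap('wrist'); print(bot.get_state()['tcp_pos'])
o=[]
for c,r in ((s,60),(d,60)):
    u,v=map(int,proj(c,(630,60,80))); o.append(cv2.resize(c['pixels'][v-r:v+r,u-r:u+r],(400,400),interpolation=cv2.INTER_CUBIC))
cv2.imwrite('pics/fin.png',np.hstack(o)); 
for n,c in (('s',s),('d',d),('w',w)):
  for st,ce,m in blobs(c,(0,160,60),(4,255,255),25)+blobs(c,(174,150,60),(180,255,255),25): print(n,st,ce.round(1))
  print([np.round(proj(c,p),1) for p in ((612.7,129.5,147),(621.8,50.2,147))])
E
```

```text
[721.77119141 -86.43000626 293.08291449]
s [336 196  10  10  78] [340.4 200.3]
s [315 210   6  10  25] [318.  215.4]
[array([341. , 199.5]), array([315.9, 212.6])]
d [297 175   8   8  51] [300.5 178.4]
d [303 187   9   8  51] [306.8 190.4]
[array([300.3, 177.7]), array([306.3, 189.7])]
[array([ 338.4, -173. ]), array([273.7, -38.1])]
```

View pics/fin.png

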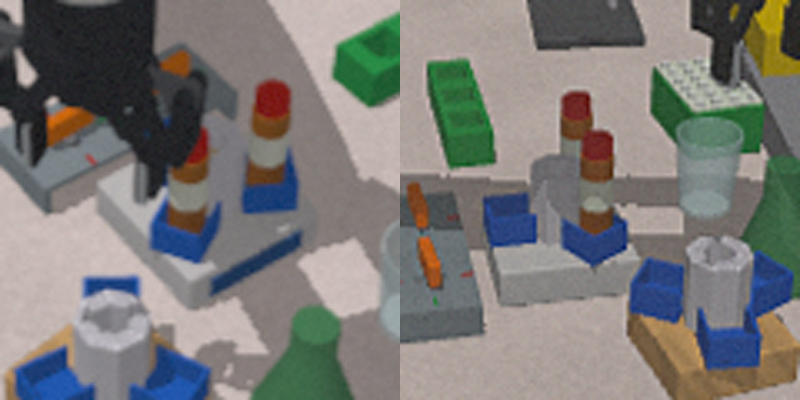

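Both vials stand upright in their pockets with caps home, hub_b sits flat on the stand, and the beaker and flask are untouched. The tool is clear of everything, so I'm handing in.

```bash
python3 -c "
from station import bot
print(bot.job_done())"
```

```text
the job is handed in; nothing more can be done
None
```

I handed the job in at about 52 s and got no verdict back: both studs are locked, hub_a is on the drive, hub_b is on the stand, hub_c is still on the bench, and both vials present are capped and upright in hub_a's pockets.

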